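Top up the spring-loaded cap dispenser at a packing bench

TASK

Load the two small tube end caps, open side up, into the yellow spring dispenser, one after the other: lay a cap on the follower just in front of the lips, press it down against the spring and slide it back under both lips until it is fully home against the back plate. Ease them in rather than forcing them against the lips or the back plate, finish with both caps held down under the lips one on the other, and leave the large cap and the other things on the bench where they are.

Things in the scene. Friction and masses are not known exactly. Their poses are not given: they have to be found in the camera images.
- cap_a: One of two identical small mailing-tube end caps: round grey plastic cup lying open side up on the bench, 60 mm outside diameter, 14 mm tall, wall 4 mm thick, floor 5 mm thick (recess 52 mm wide, 9 mm deep), 22 g. Origin at the centre of its underside, z up.
- cap_b: The other small end cap, identical to cap_a; which goes in first does not matter.
- cap_large: A larger cap of the same make, 78 mm diameter, 18 mm tall: does not fit this dispenser, stays where it lies. Origin at the centre of its underside.
- dispenser: Foot (114 x 94 x 6 mm, fixed to the bench) of the yellow sheet-steel cap dispenser. Origin on the bench, on the axis of the magazine that it carries; z up, -x the low front (towards the robot, yaw within 0.45 rad), +x the back. In plan the magazine is a square well, 62 x 62 mm inside, walls 4 mm; the back plate's inner face is at x = +31 mm, the post at x = 39 to 57 mm.
- post_top (a point): Top of the post behind the magazine, 149 mm above the bench. The magazine is clamped on this post at a height that differs each time and is not measured: the lips' undersides stand 116 to 156 mm above the bench; find it by touch or sight. Its walls are 18 mm lower than that at the front and along the sides up to dispenser x = +5 mm; behind that, lips and back plate top out 4 mm above it.
- foot_front (a point): Middle of the foot's front edge, top side (dispenser x = -52 mm, y = 0). Lips: two, 4 mm thick, along both sides of the well from dispenser x = +5 mm to the back plate, covering y = 23 to 35 mm; between them a 46 mm wide finger slot, open to the front. A small cap clears the lips from above with its centre at x = -16 mm or less and goes in along +x with its rim below the lips.
- follower (a joint): How far the follower is pressed down, m: 0 when empty, 0.012 with one cap home, 0.026 with two, hard stop at 0.034 (spring solid). Black plastic disc, 56 mm diameter, on the magazine's axis; at 0 its flat top is 2 mm below the lips' undersides. Moves straight down, never tips. Spring: about 4.5 N at 0, plus 1.5 N per 10 mm. A cap that is home has its centre at dispenser x 0 to +1 mm, rim up against the lips.
- travel_cup: Blue travel cup with white lid, 78 mm wide, 123 mm tall, stands on the bench on the other side from the dispenser; bystander. Origin at the centre of its underside.
- kraft_tube: Cut piece of brown cardboard mailing tube, 65 mm diameter, 170 mm tall, standing at the far side; bystander. Origin at the centre of its underside.
- tape_gun: Hand tape dispenser with a 100 mm roll of brown tape, red frame and blue handle, lying on its side at the far side, about 250 mm long along y, 60 mm tall; bystander. Origin under the roll's centre.
Not all that is in view belongs to the job. Several things have the shape of the dispenser; the one meant has the colours described above.

How it is judged:
On the way:
1. the first cap is home under both lips, holding the follower down by its own height (((x of cap_a in the frame of dispenser between -0.004 and 0.004 m and y of cap_a in the frame of dispenser between -0.0035 and 0.0035 m and angle between cap_a's own z axis and vertical below 0.08 rad and value of joint follower between 0.0105 and 0.015 m) or (x of cap_b in the frame of dispenser between -0.004 and 0.004 m and y of cap_b in the frame of dispenser between -0.0035 and 0.0035 m and angle between cap_b's own z axis and vertical below 0.08 rad and value of joint follower between 0.0105 and 0.015 m))), for 0.2 s.
At the end, for the whole second after the job is handed in: Both small caps at rest in the dispenser, one flat on the other (14 mm apart), upright and level within 0.08 rad, within 4 mm (front to back) and 3.5 mm (sideways) of its axis, held under the lips so that they keep the follower down by 23.5 to 29 mm (x of cap_a in the frame of dispenser between -0.004 and 0.004 m and y of cap_a in the frame of dispenser between -0.0035 and 0.0035 m and angle between each of cap_a, cap_b's own z axis and vertical below 0.08 rad and x of cap_b in the frame of dispenser between -0.004 and 0.004 m and y of cap_b in the frame of dispenser between -0.0035 and 0.0035 m and value of joint follower between 0.0235 and 0.029 m and (z of cap_a in the frame of cap_b between 0.012 and 0.016 m or z of cap_a in the frame of cap_b between -0.016 and -0.012 m) and linear speed of each of cap_a, cap_b below 0.01 m/s); the robot touches nothing.
It fails at once if a small cap is forced against the dispenser (over 45 N) (contact force between any of cap_a, cap_b and dispenser above 45 N).
It fails at once if the large cap or another bystander is shifted by more than 20 mm or knocked over (distance of any of cap_large, travel_cup, kraft_tube, tape_gun from where it was at the start of the episode above 0.02 m or angle between any of travel_cup, kraft_tube's own z axis and vertical above 0.3 rad).
It also fails if it takes over 72 s, if anything falls off the work surface, if the arm or the gripper's body presses on something with over 40 N, if the wrist force passes 120 N, or if a joint passes its speed limit or range.

ROBOT

A 7-joint arm with a two-finger parallel gripper is mounted at the origin on the work surface. World frame = base frame: x ahead of the robot, y to its left, z up, the work surface at z = 0. Lengths are in m, angles in rad, forces in N, time in s.
With the tool pointing down it reaches from about 0.4 to 0.9 m from the base axis. Payload 5.6 kg.
Tool frame: the origin (TCP) lies midway between the tips of the shut fingers; the grasp point (between the pads) lies 19 mm behind it; z points along the fingers, y is the line along which they close (so a half turn about z gives the same grasp; the last joint's range is limited). The gripper opens to 92 mm and grips with 3 to 60 N. Pads are 20 mm wide; open, the fingers measure 128 mm over their backs; the gripper's body (75 mm by 189 mm) begins 69 mm behind the grasp point.
Start: joints at [1.29, 0.468, -0.012, 1.603, 0.006, 1.071, -0.056], TCP at [0.153, -0.632, 0.181] pointing down, gripper open.
Joint ranges: [-2.53, 2.53], [-0.31, 2.02], [-1.57, 1.55], [0.28, 2.44], [-1.29, 4.43], [0.15, 1.84], [-2.92, 2.92]. Speed limits (rad/s): [2.57, 2.57, 3.14, 3.14, 3.14, 3.14, 3.14].

INTERFACE

Orientations are given as [roll, pitch, yaw] about the fixed x, y, z axes, in that order (R = Rz(yaw) Ry(pitch) Rx(roll)).
In Python, from cell import env gives the robot as it stands.
- The arm moves only by the tool apply_moves, never from a script. Its argument "rows" is a list of rows, each an object of numbers: "fingers": the opening in per cent of the stroke, from 0 (shut) to 100 (fully open); "x", "y", "z": the shift along the tool's x, y, z in mm; "twist": the turn about the tool's z in degrees. In form: [{"fingers": .., "x": .., "y": .., "z": .., "twist": ..}, ...]. A call has 1 to 20 rows; each row shifts and turns the commanded pose from where the row before left it, along the tool's axes as they then stand; what a row does not reach is not made up. A row lasts 1/8 s, in which the tool goes at most 62.5 mm and 10.7 degrees, less where a joint would pass 70% of its speed; a pose out of reach is approached as far as the arm can. A call is refused whole if a number of a shift passes 62.5 or a number of a turn 10.7, either way. A call with a gripper value outside its range is refused whole. The fingers move at their own pace and stop on an object; "force" is the grip in N (left out, the last holds). Time passes only in rows, so rows that do not move let the fingers close. It gives the time, the measured TCP pose, the force, the opening and the grip force at its end, in the units of the state.
- env.sense(): the state, without advancing time (a new reading comes with each control period).
- env.grab_frame(name): name is "scene" or "side" or "wrist"; returns the picture (420x560x3 uint8, red, green, blue); there is no depth.
- env.camera_info(name): a dict with "K" (3x3 intrinsics, pixels), "cam_to_world" (4x4, takes a point from camera to world coordinates); the wrist camera has in their place "mount" (4x4, takes a point from camera to tool coordinates, whose origin is the TCP and whose axes are the flange's). Camera axes: x right, y down, z forward; pixel columns grow to the right and rows downward; lengths in m; the calibration is good to about 2 mm. A picture is of the moment at which its call begins: read the wrist's pose just before it. camera_info takes no time and is no camera call.
- env.finish_job(): hands the job in; it is judged then, once.
Trained networks look in the newest picture that a camera, given by its name, has taken for a name from the list of things; names that differ only in an ending like _2 or _b are one class to them, and where a whole thing is asked for, a point or a joint stands for the part that bears it (a point fixed in the world has none). Each returns a list of dicts, best first, with "score" (0 to 1); they miss things now and then, are a little off and sometimes report something else, mostly with a low value. They report only what shows in the picture. A call takes as long as a camera call. They do not tell look-alikes from the thing itself.
- env.silhouettes(target, camera): "mask" (420x560 bool, what is visible of it) and "rect" ([left, top, right, bottom] in pixels, round what is visible of it).
The state is a dict: "time": time; "qpos": joint angles; "joint_vel": joint speeds; "effort": joint torques, N m; "tool_pos": TCP position; "orientation": TCP orientation; "wrist_force": force on the tool from outside, world axes, zero at the start; "ft_torque": the same for the moment, N m; "grip_width": opening from 0.0 (shut) to 1.0 (fully open); "finger_force": force on a finger pad.
Only numpy, scipy, OpenCV 4.12 (cv2) and the standard library are available. Lean on these libraries where they do the work, as an engineer would, in place of code of your own. Each camera call takes 0.05 s, during which the arm holds its last target. There are 200 camera calls.

## Working session

There is one attempt and no reset: what is moved stays moved. The work goes in short steps, Python scripts to look and compute and a tool call to move; the robot and the scene stay as the last step left them, time stands still between calls to the robot, and variables do not carry over. Pictures are saved under pics/ and viewed, at most 10 in all, crops included, and the job is handed in when it is done.

Besides the shell and the picture viewer there is one more tool, called after "Request:" as name([rows], argument=value, ...), one row to a line, values as JSON. apply_moves: Moves the arm, as the interface text tells. Its arguments: {"type":"object","properties":{"rows":{"type":"array"},"force":{"type":"number"}},"required":["rows"]}

```bash
mkdir -p pics; ls
python3 - <<'E'
from cell import env
import cv2,numpy as np
a=env.grab_frame("scene");b=env.grab_frame("side")
cv2.imwrite("pics/scene.png",a[:,:,::-1]);cv2.imwrite("pics/side.png",b[:,:,::-1])
print(env.sense())
for n in("scene","side","wrist"):print(n,env.camera_info(n))
for c in("scene","side"):
  for t in("cap_a","cap_large","dispenser","follower","post_top"):
    print(c,t,[(round(d["score"],2),d["rect"],int(d["mask"].sum())) for d in env.silhouettes(t,c)])
E
```

```text
pics
{'time': 0.1, 'qpos': array([ 1.29003516,  0.46829305, -0.01163875,  1.60351741,  0.00600836,
        1.07141625, -0.05628928]), 'joint_vel': array([-0.00019094, -0.00083637,  0.00020457, -0.00217369, -0.00059232,
        0.00208949, -0.00173708]), 'effort': array([ 9.13179483e-04, -5.21645808e+01, -1.24838110e-02, -2.44367015e+01,
       -5.67728584e-02,  1.40110933e-02,  8.49494359e-05]), 'tool_pos': array([ 0.1529064 , -0.63116301,  0.18053896]), 'orientation': array([-3.13999691e+00,  1.06733218e-04,  2.37743537e-01]), 'wrist_force': array([ 1.03254208, -0.4100623 , -0.56399062]), 'ft_torque': array([-0.02967305, -0.04266435, -0.04257328]), 'finger_force': 0.0, 'grip_width': 0.9985319389452306}
scene {'K': array([[516.05196204,   0.        , 281.81545566],
       [  0.        , 516.05196204, 200.648645  ],
       [  0.        ,   0.        ,   1.        ]]), 'cam_to_world': array([[-0.5581566 ,  0.65009766, -0.51559116,  1.17430882],
       [ 0.82973445,  0.43626666, -0.34815536,  0.5011268 ],
       [-0.00139975, -0.62212896, -0.78291353,  1.07952013],
       [ 0.        , 
[... 1622 characters left out ...]
, 245.3], 1945), (0.71, [318.9, 151.3, 364.3, 206.8], 1927), (0.65, [314.4, 209.2, 370.4, 280.4], 2574)]
side cap_a [(0.81, [237.0, 208.8, 259.4, 232.3], 457), (0.77, [262.1, 234.8, 292.4, 257.0], 461)]
side cap_large [(0.93, [303.9, 252.4, 339.1, 286.5], 953)]
side dispenser [(0.73, [280.4, 275.0, 355.3, 374.6], 4393), (0.72, [177.2, 252.8, 250.4, 347.9], 4310)]
side follower [(0.88, [307.4, 294.0, 339.4, 324.1], 786), (0.75, [194.1, 263.9, 224.6, 294.4], 732), (0.72, [218.9, 373.4, 258.2, 416.0], 1136), (0.2, [272.5, 113.4, 299.8, 184.2], 1739)]
side post_top [(0.97, [179.2, 252.7, 249.6, 350.3], 4349), (0.81, [201.6, 358.7, 281.7, 418.6], 3316), (0.67, [280.2, 277.9, 357.5, 371.8], 4337)]
```

View pics/scene.png

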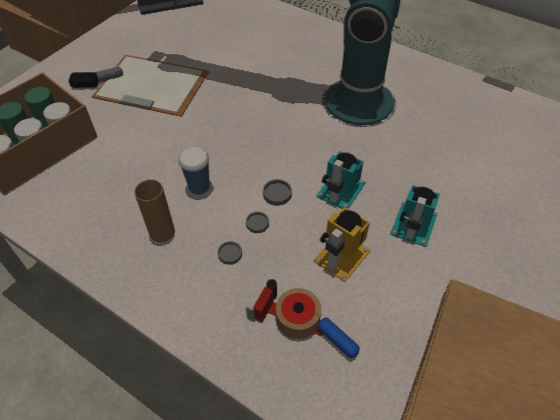

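View pics/side.png

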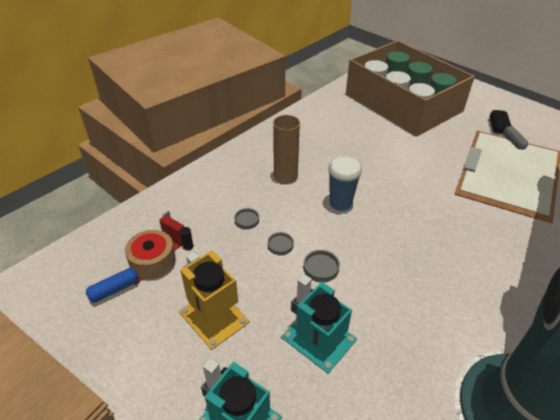

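The scene picture shows the yellow dispenser at (345,240). The look-alikes are teal, at (343,180) and (417,213). The small caps are at (230,252) and (257,222), and the large cap at (277,191). In the side picture the yellow dispenser is at (212,297), the small caps at (247,218) and (280,243), the large cap at (321,265), and the teal ones at (320,325) and (240,395). I choose the yellow one and the two smaller discs.

```bash
cat > h.py <<'E'
from cell import env
import cv2,numpy as np
from scipy.spatial.transform import Rotation as R
def cam(n,s=None):
    i=env.camera_info(n)
    if "mount" in i:
        T=np.eye(4);T[:3,:3]=R.from_euler("xyz",s["orientation"]).as_matrix();T[:3,3]=s["tool_pos"]
        return i["K"],T@i["mount"]
    return i["K"],i["cam_to_world"]
def ray(c,uv):
    K,T=c;d=T[:3,:3]@np.linalg.solve(K,[uv[0],uv[1],1]);return T[:3,3],d
def onz(c,uv,z):
    o,d=ray(c,uv);return o+d*(z-o[2])/d[2]
def tri(cs,uvs):
    A=0;b=0
    for c,u in zip(cs,uvs):
        o,d=ray(c,u);d=d/np.linalg.norm(d);P=np.eye(3)-np.outer(d,d);A=A+P;b=b+P@o
    return np.linalg.solve(A,b)
def proj(c,p):
    K,T=c;q=K@(T[:3,:3].T@(np.array(p)-T[:3,3]));return q[:2]/q[2]
E
python3 - <<'E'
from h import *
S,D=cam("scene"),cam("side")
print("caps",onz(S,(229.7,252.6),.012),onz(S,(257.5,222.3),.012),"|",onz(D,(247.4,218.4),.012),onz(D,(280.3,243.4),.012))
print("large",onz(S,(277,191.5),.015),onz(D,(321,265),.015))
print("follower",tri([S,D],[(349,219.5),(209.3,278)]))
ims=[]
for n,(x,y,w,h),c in(("scene",(305,200,80,90),S),("side",(170,245,85,105),D)):
    a=cv2.imread(f"pics/{n}.png")
    hsv=cv2.cvtColor(a,cv2.COLOR_BGR2HSV)
    m=cv2.inRange(hsv,(18,120,60),(32,255,255));z=np.zeros_like(m);z[y:y+h,x:x+w]=m[y:y+h,x:x+w]
    ys,xs=np.nonzero(z)
    for k in("min","max"):
        i=getattr(xs,"arg"+k)();print(n,"x",k,xs[i],ys[i],onz(c,(xs[i],ys[i]),.006))
        i=getattr(ys,"arg"+k)();print(n,"y",k,xs[i],ys[i],onz(c,(xs[i],ys[i]),.006))
    ims.append(cv2.resize(a[y:y+h,x:x+w],(390,int(390*h/w)),interpolation=cv2.INTER_CUBIC)[:480])
H=min(i.shape[0] for i in ims)
cv2.imwrite("pics/crop.png",np.hstack([i[:H] for i in ims]))
E
```

```text
caps [0.6770714 0.0111474 0.012    ] [0.56461452 0.01425037 0.012     ] | [0.6704678  0.00984196 0.012     ] [0.55948338 0.01362819 0.012     ]
large [ 4.54523771e-01 -3.73504891e-04  1.50000000e-02] [4.51554812e-01 3.09647163e-04 1.50000000e-02]
follower [0.51623064 0.24152798 0.13915849]
scene x min 314 259 [0.57437128 0.19030025 0.006     ]
scene y min 344 207 [0.39388565 0.17149421 0.006     ]
scene x max 370 250 [0.47514652 0.2913699  0.006     ]
scene y max 344 281 [0.58673489 0.28123371 0.006     ]
side x min 179 311 [0.58496142 0.28123218 0.006     ]
side y min 210 251 [0.66105468 0.13484883 0.006     ]
side x max 248 320 [0.47017387 0.20039026 0.006     ]
side y max 210 348 [0.47758755 0.29202094 0.006     ]
```

View pics/crop.png

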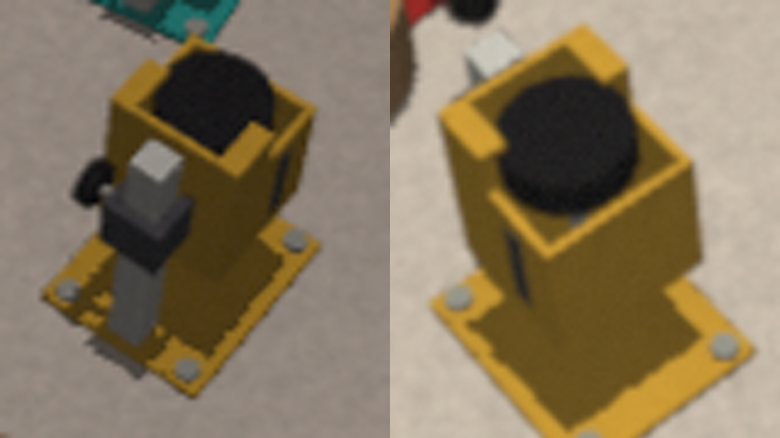

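The crop confirms the target: a yellow well on a grey post, with two lips next to the post and a black follower. The post side is +x, which gives a yaw of about -0.1. I'll grip each cap from inside by spreading the fingers along dispenser x, so one hold can carry it, press it down and slide it in. First I plan the move over the caps.

```bash
cat >> h.py <<'E'
def plan(tgt,yaw,n,start=None,st_yaw=None):
    """rows from the present pose to target, n rows"""
    import math
    s=env.sense();p=np.array(start if start is not None else s["tool_pos"],float);y=st_yaw if st_yaw is not None else s["orientation"][2]
    dy=(yaw-y+math.pi)%(2*math.pi)-math.pi
    out=[]
    for k in range(n):
        d=(np.array(tgt)-p)/(n-k)
        tx,ty=np.array([math.cos(y),math.sin(y)]),np.array([math.sin(y),-math.cos(y)])
        r=dict(x=round(d[:2]@tx*1000,1),y=round(d[:2]@ty*1000,1),z=round(-d[2]*1000,1),twist=round(-math.degrees(dy/n),1))
        p=p+np.r_[(r["x"]*tx+r["y"]*ty)/1000,-r["z"]/1000];y-=math.radians(r["twist"]);out.append(r)
    print(p,y)
    for r in out: print(r)
E
python3 - <<'E'
from h import *
for c,u in(("scene",(195,170)),("side",(343,185))):print("cup",onz(cam(c),u,.06))
plan((.60,.0,.26),1.47,17)
E
```

```text
cup [ 0.54500912 -0.20110958  0.06      ]
cup [ 0.55047421 -0.19518361  0.06      ]
[ 6.00000375e-01 -3.87679530e-05  2.60005188e-01] 1.4838873648853248
{'x': np.float64(34.3), 'y': np.float64(-29.9), 'z': np.float64(-4.6), 'twist': -4.2}
{'x': np.float64(36.4), 'y': np.float64(-27.3), 'z': np.float64(-4.6), 'twist': -4.2}
{'x': np.float64(38.3), 'y': np.float64(-24.6), 'z': np.float64(-4.6), 'twist': -4.2}
{'x': np.float64(40.0), 'y': np.float64(-21.7), 'z': np.float64(-4.6), 'twist': -4.2}
{'x': np.float64(41.5), 'y': np.float64(-18.7), 'z': np.float64(-4.6), 'twist': -4.2}
{'x': np.float64(42.7), 'y': np.float64(-15.7), 'z': np.float64(-4.6), 'twist': -4.2}
{'x': np.float64(43.8), 'y': np.float64(-12.5), 'z': np.float64(-4.6), 'twist': -4.2}
{'x': np.float64(44.6), 'y': np.float64(-9.2), 'z': np.float64(-4.6), 'twist': -4.2}
{'x': np.float64(45.1), 'y': np.float64(-5.9), 'z': np.float64(-4.6), 'twist': -4.2}
{'x': np.float64(45.5), 'y': np.float64(-2.6), 'z': np.float64(-4.6), 'twist': -4.2}
{'x': np.float64(45.5), 'y': np.float64(0.7), 'z': np.float64(-4.7), 'twist': -4.2}
{'x': np.float64(45.3), 'y': np.float64(4.0), 'z': np.float64(-4.6), 'twist': -4.2}
{'x': np.float64(44.9), 'y': np.float64(7.3), 'z': np.float64(-4.7), 'twist': -4.2}
{'x': np.float64(44.3), 'y': np.float64(10.6), 'z': np.float64(-4.6), 'twist': -4.2}
{'x': np.float64(43.4), 'y': np.float64(13.9), 'z': np.float64(-4.7), 'twist': -4.2}
{'x': np.float64(42.2), 'y': np.float64(17.0), 'z': np.float64(-4.6), 'twist': -4.2}
{'x': np.float64(40.9), 'y': np.float64(20.0), 'z': np.float64(-4.7), 'twist': -4.2}
```

Request:
apply_moves([
  {"fingers": 0, "x": 34, "y": -30, "z": -20, "twist": -4.2},
  {"fingers": 0, "x": 36, "y": -27, "z": -20, "twist": -4.2},
  {"fingers": 0, "x": 38, "y": -25, "z": -20, "twist": -4.2},
  {"fingers": 0, "x": 40, "y": -22, "z": -20, "twist": -4.2},
  {"fingers": 0, "x": 41, "y": -19, "z": 0, "twist": -4.2},
  {"fingers": 0, "x": 43, "y": -16, "z": 0, "twist": -4.2},
  {"fingers": 0, "x": 44, "y": -12, "z": 0, "twist": -4.2},
  {"fingers": 0, "x": 45, "y": -9, "z": 0, "twist": -4.2},
  {"fingers": 0, "x": 45, "y": -6, "z": 0, "twist": -4.2},
  {"fingers": 0, "x": 45, "y": -3, "z": 0, "twist": -4.2},
  {"fingers": 0, "x": 45, "y": 1, "z": 0, "twist": -4.2},
  {"fingers": 0, "x": 45, "y": 4, "z": 0, "twist": -4.2},
  {"fingers": 0, "x": 45, "y": 7, "z": 0, "twist": -4.2},
  {"fingers": 0, "x": 44, "y": 11, "z": 0, "twist": -4.2},
  {"fingers": 0, "x": 43, "y": 14, "z": 0, "twist": -4.2},
  {"fingers": 0, "x": 42, "y": 17, "z": 0, "twist": -4.2},
  {"fingers": 0, "x": 41, "y": 20, "z": 0, "twist": -4.2},
  {"fingers": 0},
])

```text
validation failed for argument at $.ro...
```

Run:
```python
from h import *
s=env.sense();a=env.grab_frame("wrist");cv2.imwrite("pics/w1.png",a[:,:,::-1])
print(s["tool_pos"],s["orientation"],s["qpos"].round(2),s["grip_width"])
c=cam("wrist",s)
for t in("cap_a","cap_large"):
  for d in env.silhouettes(t,"wrist"):
    r=d["rect"];print(t,round(d["score"],2),r)
    m=d["mask"].astype(np.uint8)
    cs=max(cv2.findContours(m,0,2)[0],key=cv2.contourArea)
    e=cv2.minEnclosingCircle(cv2.convexHull(cs))
    P=np.array([onz(c,q[0],.012)[:2] for q in cs.astype(float)])
    (x,y),rr=cv2.minEnclosingCircle((P*1000).astype(np.float32));print("  ",x,y,rr, (P.min(0)+P.max(0))/2)
plan((.53,.20,.30),1.47,5)
```

```text
[ 0.15308598 -0.63173738  0.18140519] [3.14152131e+00 3.97508720e-05 2.37722279e-01] [ 1.29  0.47 -0.01  1.6   0.01  1.07 -0.06] 1.0001445286760227
[0.52997119 0.19997129 0.30001026] 1.4680945616798393
{'x': np.float64(112.4), 'y': np.float64(-143.9), 'z': np.float64(-23.7), 'twist': -14.1}
{'x': np.float64(144.1), 'y': np.float64(-112.2), 'z': np.float64(-23.7), 'twist': -14.1}
{'x': np.float64(167.1), 'y': np.float64(-73.7), 'z': np.float64(-23.7), 'twist': -14.1}
{'x': np.float64(180.0), 'y': np.float64(-30.8), 'z': np.float64(-23.7), 'twist': -14.1}
{'x': np.float64(182.1), 'y': np.float64(14.0), 'z': np.float64(-23.8), 'twist': -14.1}
```

View pics/w1.png

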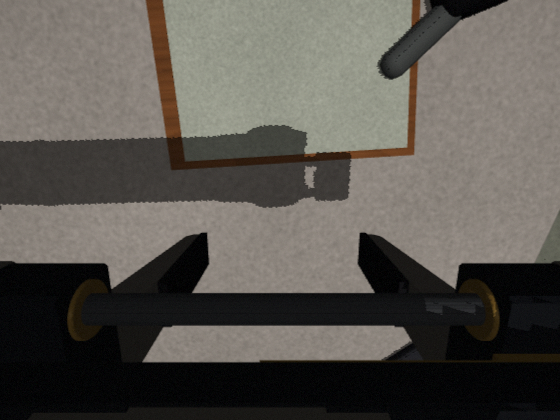

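The move was refused (the last row was missing keys). The wrist picture only shows the fingers from above, with their tips near (205,235) and (360,235), and a clipboard. I resend with complete rows.

Request:
apply_moves([
  {"fingers": 0, "x": 34, "y": -30, "z": -20, "twist": -4.2},
  {"fingers": 0, "x": 36, "y": -27, "z": -20, "twist": -4.2},
  {"fingers": 0, "x": 38, "y": -25, "z": -20, "twist": -4.2},
  {"fingers": 0, "x": 40, "y": -22, "z": -20, "twist": -4.2},
  {"fingers": 0, "x": 41, "y": -19, "z": 0, "twist": -4.2},
  {"fingers": 0, "x": 43, "y": -16, "z": 0, "twist": -4.2},
  {"fingers": 0, "x": 44, "y": -12, "z": 0, "twist": -4.2},
  {"fingers": 0, "x": 45, "y": -9, "z": 0, "twist": -4.2},
  {"fingers": 0, "x": 45, "y": -6, "z": 0, "twist": -4.2},
  {"fingers": 0, "x": 45, "y": -3, "z": 0, "twist": -4.2},
  {"fingers": 0, "x": 45, "y": 1, "z": 0, "twist": -4.2},
  {"fingers": 0, "x": 45, "y": 4, "z": 0, "twist": -4.2},
  {"fingers": 0, "x": 45, "y": 7, "z": 0, "twist": -4.2},
  {"fingers": 0, "x": 44, "y": 11, "z": 0, "twist": -4.2},
  {"fingers": 0, "x": 43, "y": 14, "z": 0, "twist": -4.2},
  {"fingers": 0, "x": 42, "y": 17, "z": 0, "twist": -4.2},
  {"fingers": 0, "x": 0, "y": 0, "z": 0, "twist": 0},
])

```text
time: 2.88
tool_pos: [0.573, -0.0346, 0.2613]
orientation: [-3.142, -0.002, 1.417]
wrist_force: [-0.8, -1.1, -0.6]
grip_width: 0.005
finger_force: 0.0
```

```bash
cat >> h.py <<'E'
def capfind(t,c,cname="wrist",z=.013):
  for d in env.silhouettes(t,cname):
    cs=max(cv2.findContours(d["mask"].astype(np.uint8),0,2)[0],key=cv2.contourArea)
    P=np.array([onz(c,q[0],z)[:2] for q in cs.astype(float)])
    (x,y),rr=cv2.minEnclosingCircle((P*1000).astype(np.float32))
    print(t,round(d["score"],2),np.array(d["rect"]).round(),"circle mm",round(x,1),round(y,1),round(rr,1),"mean",(P.min(0)+P.max(0))/2)
E
python3 - <<'E'
from h import *
s=env.sense();a=env.grab_frame("wrist");cv2.imwrite("pics/w2.png",a[:,:,::-1])
print(s["tool_pos"],s["orientation"],s["qpos"].round(2))
c=cam("wrist",s)
for t in("cap_a","cap_large"):capfind(t,c)
plan((.53,.17,.30),1.47,5)
E
```

```text
[ 0.57295613 -0.03455693  0.26125698] [-3.14155869e+00 -2.33481385e-03  1.41673844e+00] [ 0.47  0.33 -0.59  1.67  0.19  1.2  -0.32]
cap_a 0.94 [253. 135. 292. 175.] circle mm 563.2 11.9 30.7 mean [0.56261138 0.01195659]
cap_a 0.74 [324. 122. 365. 165.] circle mm 675.0 8.7 30.7 mean [0.6751326  0.00898588]
cap_a 0.17 [175.   0. 262.  30.] circle mm 525.5 208.1 57.6 mean [0.52509217 0.20805438]
[0.53002831 0.16995307 0.29996228] 1.469962652021113
{'x': np.float64(40.1), 'y': np.float64(-15.0), 'z': np.float64(-7.8), 'twist': -0.7}
{'x': np.float64(40.3), 'y': np.float64(-14.4), 'z': np.float64(-7.8), 'twist': -0.7}
{'x': np.float64(40.4), 'y': np.float64(-14.0), 'z': np.float64(-7.7), 'twist': -0.7}
{'x': np.float64(40.6), 'y': np.float64(-13.5), 'z': np.float64(-7.8), 'twist': -0.7}
{'x': np.float64(40.7), 'y': np.float64(-12.9), 'z': np.float64(-7.7), 'twist': -0.7}
```

View pics/w2.png

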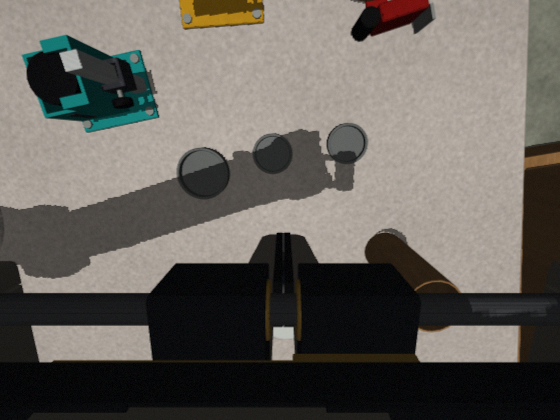

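The wrist view shows the two small caps at (273,154) and (346,143), the large cap at (204,173), a teal look-alike at (90,90) and the yellow foot at the top. The caps measured at the right radius. Next, a look over the dispenser.

Request:
apply_moves([
  {"fingers": 0, "x": 45, "y": -15, "z": -3, "twist": -0.7},
  {"fingers": 0, "x": 45, "y": -15, "z": -3, "twist": -0.7},
  {"fingers": 0, "x": 45, "y": -15, "z": -3, "twist": -0.7},
  {"fingers": 0, "x": 45, "y": -15, "z": -3, "twist": -0.7},
  {"fingers": 0, "x": 0, "y": 0, "z": 0, "twist": 0},
  {"fingers": 0, "x": 0, "y": 0, "z": 0, "twist": 0},
])

```text
time: 3.78
tool_pos: [0.5384, 0.1458, 0.2733]
orientation: [3.141, 0.002, 1.457]
wrist_force: [-0.1, -0.2, -0.2]
grip_width: 0.006
finger_force: 0.0
```

Run:
```python
from h import *
s=env.sense();a=env.grab_frame("wrist")
np.save("w3.npy",a);np.save("w3T.npy",cam("wrist",s)[1])
print(s["tool_pos"],s["orientation"],s["qpos"].round(2))
cv2.imwrite("pics/w3.png",cv2.resize(a[0:230,140:420,::-1],(728,598),interpolation=cv2.INTER_CUBIC))
```

```text
[0.53835434 0.14583065 0.27332209] [3.14114021e+00 1.53584186e-03 1.45664176e+00] [ 0.22  0.31 -0.68  1.69  0.21  1.22 -0.62]
```

View pics/w3.png

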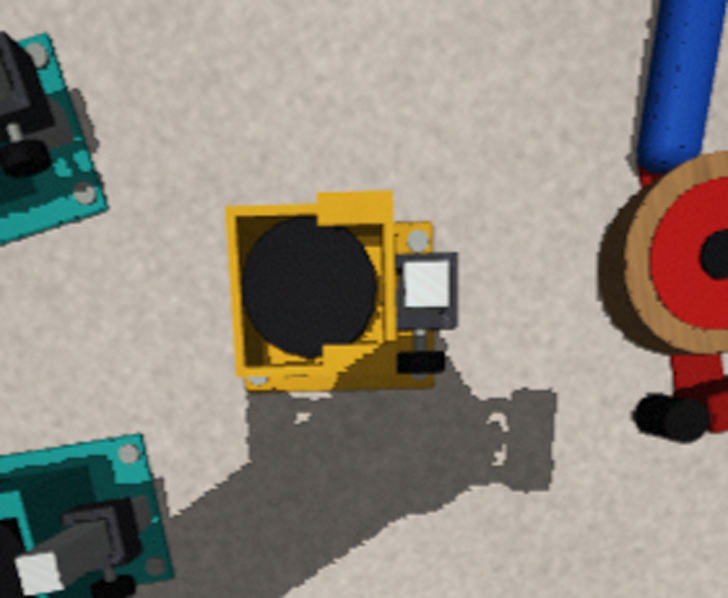

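The crop shows the well with both lips (inner front corners near (318,224) and (323,345)), the follower centred near (311,287) and the post top at (426,284). I fit the dispenser pose and lip height from these corners across the three cameras.

Run:
```python
from h import *
from scipy.optimize import least_squares
W=(env.camera_info("wrist")["K"],np.load("w3T.npy"));S,D=cam("scene"),cam("side")
# (cam, pixel, (x,y mm), zkind offset rel L mm or absolute None)
o=[]
def w(u,v,x,y,z,ab=0):o.append((W,(u/2.6+140,v/2.6),x,y,z,ab,1))
w(318,193,5,35,4);w(392,190,35,35,4);w(318,224,5,23,4);w(323,345,5,-23,4)
w(226,207,-35,35,-18);w(237,378,-35,-35,-18);w(426,284,48,0,149,1);w(311,287,0,0,-2)
def s(u,v,x,y,z,ab=0):o.append((S,(u/4.875+305,v/4.875+200),x,y,z,ab,.6))
s(157,160,48,0,149,1);s(315,108,-35,35,-18);s(195,40,-35,-35,-18)
s(42,297,62,-47,6,1);s(195,395,62,47,6,1);s(318,245,-52,47,6,1)
def d(u,v,x,y,z,ab=0):o.append((D,(u/4.588+170,v/4.588+245),x,y,z,ab,.6))
d(158,255,-35,35,-18);d(302,160,-35,-35,-18);d(52,115,35,35,4);d(193,27,35,-35,4)
d(42,303,62,47,6,1);d(364,350,-52,-47,6,1)
def res(q,full=0):
    x0,y0,a,L=q;r=[]
    for c,uv,x,y,z,ab,wt in o:
        p=[x0+(x*np.cos(a)-y*np.sin(a))/1e3,y0+(x*np.sin(a)+y*np.cos(a))/1e3,z/1e3 if ab else L+z/1e3]
        r+=list((proj(c,p)-uv)*(1 if full else wt))
    return np.array(r)
f=least_squares(res,[.52,.241,-.1,.142],loss="soft_l1",x_scale=[.01,.01,.1,.01])
print(f.x);print(res(f.x,1).reshape(-1,2).round(1).tolist())
o=o[:8];g=least_squares(res,f.x,loss="soft_l1",x_scale=[.01,.01,.1,.01]);print("wrist only",g.x,res(g.x,1).reshape(-1,2).round(1).tolist())
plan((.563,.012,.06),1.47,6)
```

```text
[ 0.52311928  0.24179951 -0.08366737  0.14636408]
[[-0.6, -0.1], [0.3, 0.1], [-0.1, 0.6], [-0.0, 0.1], [-0.4, -0.1], [-0.1, -0.4], [0.3, -0.2], [-0.7, 0.4], [-0.8, 0.6], [-0.4, 0.9], [-1.2, -0.4], [-1.2, -0.1], [-0.6, 1.1], [0.3, 0.1], [-1.0, 1.2], [-0.4, 0.4], [-2.2, -0.2], [-0.8, -0.8], [-2.2, -0.5], [0.0, -0.8]]
wrist only [ 0.52328508  0.2418759  -0.08388174  0.14611202] [[-0.5, -0.1], [0.4, 0.1], [0.1, 0.5], [0.1, 0.0], [-0.2, -0.1], [0.1, -0.5], [0.5, -0.3], [-0.5, 0.4]]
[0.56301167 0.01198116 0.05997442] 1.466117650476112
{'x': np.float64(-21.6), 'y': np.float64(6.6), 'z': np.float64(35.5), 'twist': -0.1}
{'x': np.float64(-21.6), 'y': np.float64(6.6), 'z': np.float64(35.5), 'twist': -0.1}
{'x': np.float64(-21.7), 'y': np.float64(6.5), 'z': np.float64(35.5), 'twist': -0.1}
{'x': np.float64(-21.6), 'y': np.float64(6.5), 'z': np.float64(35.6), 'twist': -0.1}
{'x': np.float64(-21.7), 'y': np.float64(6.5), 'z': np.float64(35.5), 'twist': -0.1}
{'x': np.float64(-21.7), 'y': np.float64(6.4), 'z': np.float64(35.6), 'twist': -0.1}
```

Run:
```python
from h import *
for c in("scene","side"):
  for d in env.silhouettes("kraft_tube",c)[:1]:
    r=d["rect"];print(c,r,onz(cam(c),((r[0]+r[2])/2,r[3]-8),.0))
plan((.563,.012,.06),1.487,6)
```

```text
scene [134.0, 181.2, 176.1, 245.0] [ 0.73971583 -0.17977602  0.        ]
side [271.1, 115.1, 296.9, 184.1] [ 7.23583043e-01 -1.74028815e-01 -1.11022302e-16]
[0.56303702 0.01203395 0.06004642] 1.487119070555111
{'x': np.float64(-21.7), 'y': np.float64(6.6), 'z': np.float64(35.5), 'twist': -0.3}
{'x': np.float64(-21.7), 'y': np.float64(6.5), 'z': np.float64(35.5), 'twist': -0.3}
{'x': np.float64(-21.7), 'y': np.float64(6.4), 'z': np.float64(35.5), 'twist': -0.3}
{'x': np.float64(-21.8), 'y': np.float64(6.3), 'z': np.float64(35.5), 'twist': -0.3}
{'x': np.float64(-21.8), 'y': np.float64(6.1), 'z': np.float64(35.6), 'twist': -0.3}
{'x': np.float64(-21.8), 'y': np.float64(6.1), 'z': np.float64(35.5), 'twist': -0.3}
```

Tube is well clear (y ≈ -0.18). Going to the nearer cap, hovering just above it.

Request:
apply_moves([
  {"fingers": 0, "x": -22, "y": 6.5, "z": 20, "twist": -0.3},
  {"fingers": 0, "x": -22, "y": 6.5, "z": 40, "twist": -0.3},
  {"fingers": 0, "x": -22, "y": 6.4, "z": 40, "twist": -0.3},
  {"fingers": 0, "x": -22, "y": 6.2, "z": 40, "twist": -0.3},
  {"fingers": 0, "x": -21, "y": 6.2, "z": 40, "twist": -0.3},
  {"fingers": 0, "x": -21, "y": 6.2, "z": 40, "twist": -0.3},
  {"fingers": 0, "x": 0, "y": 0, "z": 0, "twist": 0},
  {"fingers": 0, "x": 0, "y": 0, "z": 0, "twist": 0},
])

```text
time: 4.92
tool_pos: [0.5638, 0.0157, 0.0546]
orientation: [3.14, -0.001, 1.491]
wrist_force: [0.0, 0.3, 0.8]
grip_width: 0.005
finger_force: 0.0
```

Run:
```python
from h import *
s=env.sense();a=env.grab_frame("wrist")
cv2.imwrite("pics/w4.png",cv2.resize(a[60:300,150:430,::-1],(700,600),interpolation=cv2.INTER_CUBIC))
capfind("cap_a",cam("wrist",s))
plan((.563,.012,.0075),1.487,2)
```

```text
cap_a 0.8 [377. 176. 449. 249.] circle mm 674.3 10.4 32.2 mean [0.674498   0.00952652]
cap_a 0.76 [249. 189. 318. 242.] circle mm 563.4 12.7 30.3 mean [0.56309009 0.01657239]
[0.56298905 0.01198837 0.00753444] 1.48847567231612
{'x': np.float64(-2.1), 'y': np.float64(-0.5), 'z': np.float64(23.9), 'twist': 0.1}
{'x': np.float64(-2.2), 'y': np.float64(-0.5), 'z': np.float64(23.9), 'twist': 0.1}
```

View pics/w4.png

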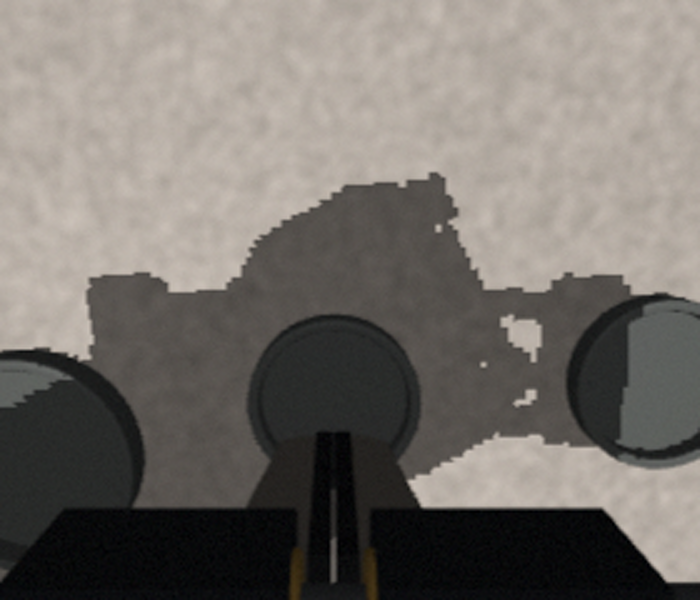

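The cap sits centred in front of the shut fingertips, at about (333,390) in the crop, with the large cap to the left and the other small cap to the right. I go down into the recess and spread the fingers gently.

Request:
apply_moves([
  {"fingers": 0, "x": -2, "y": -0.5, "z": 24, "twist": 0.1},
  {"fingers": 0, "x": -1.5, "y": -0.5, "z": 22, "twist": 0.1},
  {"fingers": 0, "x": 0, "y": 0, "z": 0, "twist": 0},
  {"fingers": 14, "x": 0, "y": 0, "z": 0, "twist": 0},
  {"fingers": 20, "x": 0, "y": 0, "z": 0, "twist": 0},
  {"fingers": 26, "x": 0, "y": 0, "z": 0, "twist": 0},
  {"fingers": 26, "x": 0, "y": 0, "z": 0, "twist": 0},
  {"fingers": 26, "x": 0, "y": 0, "z": 0, "twist": 0},
], force=15)

```text
time: 6.02
tool_pos: [0.5618, 0.0115, 0.0074]
orientation: [3.141, 0.0, 1.487]
wrist_force: [0.2, 0.2, -1.1]
grip_width: 0.263
finger_force: 0.0
```

Request:
apply_moves([
  {"fingers": 36, "x": 0, "y": 0, "z": 0, "twist": 0},
  {"fingers": 46, "x": 0, "y": 0, "z": 0, "twist": 0},
  {"fingers": 46, "x": 0, "y": 0, "z": 0, "twist": 0},
  {"fingers": 46, "x": 0, "y": 0, "z": 0, "twist": 0},
])

```text
time: 6.52
tool_pos: [0.5618, 0.0116, 0.0073]
orientation: [-3.142, 0.0, 1.487]
wrist_force: [0.3, -0.7, -0.5]
grip_width: 0.461
finger_force: 0.0
```

Run:
```python
from h import *
a=env.grab_frame("wrist");b=env.grab_frame("side");np.save("b5.npy",b)
A=cv2.resize(a[160:300,150:430,::-1],(560,280),interpolation=cv2.INTER_CUBIC)
B=cv2.resize(b[190:260,220:360,::-1],(560,280),interpolation=cv2.INTER_CUBIC)
cv2.imwrite("pics/w5.png",np.vstack([A,B]))
capfind("cap_a",cam("wrist",env.sense()));capfind("cap_a",cam("side"),"side")
```

```text
cap_a 0.64 [399. 180. 494. 264.] circle mm 673.8 10.3 33.2 mean [0.67422798 0.01072497]
cap_a 0.62 [244. 194. 328. 273.] circle mm 563.1 12.3 30.9 mean [0.5633602 0.0124058]
cap_a 0.88 [234. 205. 260. 229.] circle mm 671.2 11.5 35.6 mean [0.67116168 0.01243875]
cap_a 0.88 [264. 238. 292. 257.] circle mm 559.9 21.0 34.2 mean [0.55988618 0.02192549]
```

View pics/w5.png

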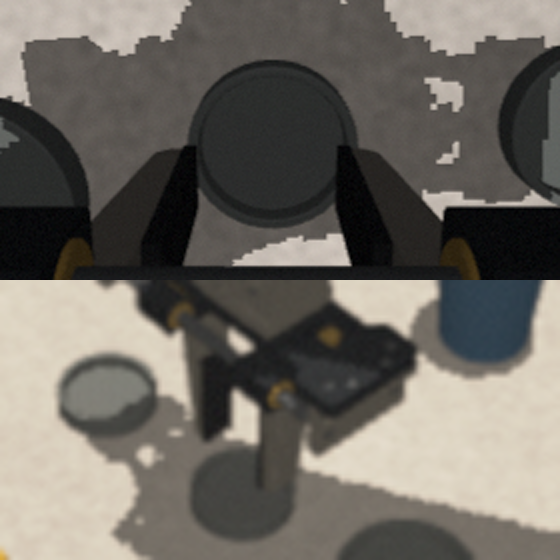

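Run:
```python
from h import *
D=cam("side");s=env.sense();c=cam("wrist",s)
M=R.from_euler("xyz",s["orientation"]).as_matrix()
for y in(-.021,.021,-.039,.039):
  for x in(-.01,.01):
    for h in(0,.02,.04):
      p=s["tool_pos"]+M@np.array([x,y,-h]);q=proj(D,p);w=proj(c,p)
      print("tool y",y,"x",x,"h",h,"side crop",((q-[220,190])*4+[0,280]).round(),"wrist crop",((w-[150,160])*2).round())
```

```text
tool y -0.021 x -0.01 h 0 side crop [279. 507.] wrist crop [209. 170.]
tool y -0.021 x -0.01 h 0.02 side crop [280. 483.] wrist crop [204. 191.]
tool y -0.021 x -0.01 h 0.04 side crop [280. 459.] wrist crop [197. 217.]
tool y -0.021 x 0.01 h 0 side crop [252. 525.] wrist crop [208. 117.]
tool y -0.021 x 0.01 h 0.02 side crop [253. 501.] wrist crop [202. 133.]
tool y -0.021 x 0.01 h 0.04 side crop [253. 477.] wrist crop [195. 153.]
tool y 0.021 x -0.01 h 0 side crop [229. 466.] wrist crop [325. 170.]
tool y 0.021 x -0.01 h 0.02 side crop [229. 442.] wrist crop [331. 191.]
tool y 0.021 x -0.01 h 0.04 side crop [229. 417.] wrist crop [338. 217.]
tool y 0.021 x 0.01 h 0 side crop [203. 483.] wrist crop [326. 117.]
tool y 0.021 x 0.01 h 0.02 side crop [203. 459.] wrist crop [332. 133.]
tool y 0.021 x 0.01 h 0.04 side crop [202. 435.] wrist crop [340. 153.]
tool y -0.039 x -0.01 h 0 side crop [301. 525.] wrist crop [160. 170.]
tool y -0.039 x -0.01 h 0.02 side crop [302. 501.] wrist crop [149. 191.]
tool y -0.039 x -0.01 h 0.04 side crop [303. 477.] wrist crop [136. 217.]
tool y -0.039 x 0.01 h 0 side crop [274. 543.] wrist crop [157. 117.]
tool y -0.039 x 0.01 h 0.02 side crop [275. 520.] wrist crop [146. 133.]
tool y -0.039 x 0.01 h 0.04 side crop [276. 495.] wrist crop [133. 153.]
tool y 0.039 x -0.01 h 0 side crop [209. 449.] wrist crop [374. 170.]
tool y 0.039 x -0.01 h 0.02 side crop [209. 425.] wrist crop [385. 191.]
tool y 0.039 x -0.01 h 0.04 side crop [208. 400.] wrist crop [398. 217.]
tool y 0.039 x 0.01 h 0 side crop [183. 466.] wrist crop [377. 117.]
tool y 0.039 x 0.01 h 0.02 side crop [182. 442.] wrist crop [388. 133.]
tool y 0.039 x 0.01 h 0.04 side crop [181. 417.] wrist crop [402. 153.]
```

Held against the projection, the wrist and side views agree that the visible fingertips end roughly 35 mm above the reported TCP, so the fingers have been opening above the rim. The cap hasn't moved. I'll shut them and probe downward in small steps.

Request:
apply_moves([
  {"fingers": 0, "x": 0, "y": -0.5, "z": 0, "twist": 0},
  {"fingers": 0, "x": 0, "y": -0.5, "z": 0, "twist": 0},
  {"fingers": 0, "x": 0.3, "y": 0, "z": 0, "twist": 0},
  {"fingers": 0, "x": 0, "y": 0, "z": 1.5, "twist": 0},
  {"fingers": 0, "x": 0, "y": 0, "z": 1.5, "twist": 0},
  {"fingers": 0, "x": 0, "y": 0, "z": 1, "twist": 0},
  {"fingers": 0, "x": 0, "y": 0, "z": 0, "twist": 0},
])

```text
time: 7.6
tool_pos: [0.5607, 0.0119, 0.0032]
orientation: [-3.141, 0.0, 1.487]
wrist_force: [-0.7, -0.3, -0.4]
grip_width: 0.003
finger_force: 0.0
```

Request:
apply_moves([
  {"fingers": 0, "x": 0.3, "y": 1.2, "z": 4, "twist": 0},
  {"fingers": 0, "x": 0, "y": 1.2, "z": 4, "twist": 0},
  {"fingers": 0, "x": 0, "y": 0, "z": 2, "twist": 0},
  {"fingers": 0, "x": 0, "y": 0, "z": 2, "twist": 0},
  {"fingers": 0, "x": 0, "y": 0, "z": 0, "twist": 0},
])

```text
time: 8.22
tool_pos: [0.5631, 0.0121, -0.0088]
orientation: [-3.141, 0.0, 1.487]
wrist_force: [0.7, 0.5, 0.3]
grip_width: 0.001
finger_force: 0.0
```

Request:
apply_moves([
  {"fingers": 0, "x": 0, "y": 0, "z": 4, "twist": 0},
  {"fingers": 0, "x": 0, "y": 0, "z": 4, "twist": 0},
  {"fingers": 0, "x": 0, "y": 0, "z": 2, "twist": 0},
  {"fingers": 0, "x": 0, "y": 0, "z": 2, "twist": 0},
  {"fingers": 0, "x": 0, "y": 0, "z": 0, "twist": 0},
])

```text
time: 8.85
tool_pos: [0.5631, 0.0121, -0.0208]
orientation: [-3.141, 0.0, 1.487]
wrist_force: [0.7, 1.0, -0.1]
grip_width: 0.004
finger_force: 0.0
```

Request:
apply_moves([
  {"fingers": 0, "x": 0, "y": 0, "z": 2, "twist": 0},
  {"fingers": 0, "x": 0, "y": 0, "z": 2, "twist": 0},
  {"fingers": 0, "x": 0, "y": 0, "z": 1.5, "twist": 0},
  {"fingers": 0, "x": 0, "y": 0, "z": 0, "twist": 0},
])

```text
time: 9.35
tool_pos: [0.5631, 0.0121, -0.0263]
orientation: [-3.141, 0.0, 1.487]
wrist_force: [1.0, -0.4, 0.1]
grip_width: 0.004
finger_force: 0.0
```

Run:
```python
from h import *
s=env.sense();print(s["tool_pos"],s["wrist_force"])
b=env.grab_frame("side");a=env.grab_frame("wrist")
A=cv2.resize(a[160:300,150:430,::-1],(560,280),interpolation=cv2.INTER_CUBIC)
B=cv2.resize(b[190:260,220:360,::-1],(560,280),interpolation=cv2.INTER_CUBIC)
cv2.imwrite("pics/w6.png",np.vstack([A,B]))
```

```text
[ 0.56311206  0.0120505  -0.02627765] [ 0.97694215 -0.37988838  0.05515025]
```

View pics/w6.png

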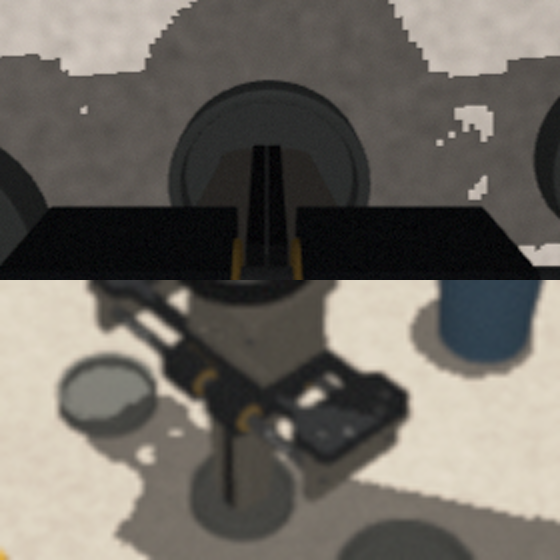

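The shut fingers are now entering the recess at the cap's centre, which confirms the tips sit about 35 mm above the reported TCP. I feel for the floor.

Request:
apply_moves([
  {"fingers": 0, "x": 0, "y": 0, "z": 1, "twist": 0},
  {"fingers": 0, "x": 0, "y": 0, "z": 1, "twist": 0},
  {"fingers": 0, "x": 0, "y": 0, "z": 0, "twist": 0},
])

```text
time: 9.82
tool_pos: [0.5633, 0.012, -0.0277]
orientation: [3.141, 0.0, 1.487]
wrist_force: [-0.4, -1.5, 4.6]
grip_width: 0.008
finger_force: 2.4
```

Floor contact at TCP z = -0.0277, so the tips are 32.7 mm above the TCP. I raise 1.5 mm and spread.

Request:
apply_moves([
  {"fingers": 0, "x": 0, "y": 0, "z": -2, "twist": 0},
  {"fingers": 10, "x": 0, "y": 0, "z": 0, "twist": 0},
  {"fingers": 16, "x": 0, "y": 0, "z": 0, "twist": 0},
  {"fingers": 22, "x": 0, "y": 0, "z": 0, "twist": 0},
  {"fingers": 26, "x": 0, "y": 0, "z": 0, "twist": 0},
  {"fingers": 26, "x": 0, "y": 0, "z": 0, "twist": 0},
  {"fingers": 26, "x": 0, "y": 0, "z": 0, "twist": 0},
])

```text
time: 10.7
tool_pos: [0.5632, 0.012, -0.0262]
orientation: [-3.141, 0.0, 1.487]
wrist_force: [-0.2, -0.8, 0.1]
grip_width: 0.257
finger_force: 1.6
```

Request:
apply_moves([
  {"fingers": 34, "x": 0, "y": 0, "z": 0, "twist": 0},
  {"fingers": 40, "x": 0, "y": 0, "z": 0, "twist": 0},
  {"fingers": 40, "x": 0, "y": 0, "z": 0, "twist": 0},
])

```text
time: 11.08
tool_pos: [0.5632, 0.0121, -0.0262]
orientation: [-3.142, 0.0, 1.487]
wrist_force: [-0.1, -0.4, -0.4]
grip_width: 0.28
finger_force: 14.0
```

Gripped from inside with 14 N. I seat the tips on the floor, tighten the grip and lift.

Request:
apply_moves([
  {"fingers": 40, "x": 0, "y": 0, "z": 1, "twist": 0},
  {"fingers": 40, "x": 0, "y": 0, "z": 0.6, "twist": 0},
  {"fingers": 50, "x": 0, "y": 0, "z": 0, "twist": 0},
  {"fingers": 50, "x": 0, "y": 0, "z": -5, "twist": 0},
  {"fingers": 50, "x": 0, "y": 0, "z": -15, "twist": 0},
  {"fingers": 50, "x": 0, "y": 0, "z": -30, "twist": 0},
  {"fingers": 50, "x": 0, "y": 0, "z": 0, "twist": 0},
], force=25)

```text
time: 11.95
tool_pos: [0.5653, 0.0122, 0.0248]
orientation: [3.137, -0.001, 1.487]
wrist_force: [0.2, -0.3, -0.8]
grip_width: 0.285
finger_force: 24.1
```

Run:
```python
from h import *
s=env.sense();print(s["tool_pos"],s["grip_width"])
capfind("cap_a",cam("wrist",s)) if env.grab_frame("wrist") is not None else 0
c=np.array([.5232,.2418]);a=-.084;u=np.array([np.cos(a),np.sin(a)])
t=c-.019*u
print(t)
plan((*t,.1462-.0277+.030),a+np.pi/2,7)
```

```text
[0.56532059 0.0122454  0.02480782] 0.2850687893708988
cap_a 0.89 [388. 175. 470. 260.] circle mm 674.3 10.5 32.4 mean [0.67463875 0.01000146]
cap_a 0.62 [234. 202. 332. 291.] circle mm 561.7 -6.1 39.7 mean [ 0.56307736 -0.0045324 ]
[0.50426699 0.24339412]
[0.50426778 0.24339728 0.14852021] 1.4871159883601126
{'x': np.float64(32.3), 'y': np.float64(-11.2), 'z': np.float64(-18.0), 'twist': 0.0}
{'x': np.float64(32.3), 'y': np.float64(-11.2), 'z': np.float64(-18.0), 'twist': 0.0}
{'x': np.float64(32.3), 'y': np.float64(-11.2), 'z': np.float64(-18.0), 'twist': 0.0}
{'x': np.float64(32.2), 'y': np.float64(-11.2), 'z': np.float64(-18.0), 'twist': 0.0}
{'x': np.float64(32.3), 'y': np.float64(-11.1), 'z': np.float64(-18.0), 'twist': 0.0}
{'x': np.float64(32.2), 'y': np.float64(-11.2), 'z': np.float64(-18.0), 'twist': 0.0}
{'x': np.float64(32.3), 'y': np.float64(-11.1), 'z': np.float64(-18.0), 'twist': 0.0}
```

Cap lifted and still centred in the grip (98 px wide, as expected for its height). Moving over the dispenser, up first.

Request:
apply_moves([
  {"fingers": 50, "x": 5, "y": -2, "z": -45, "twist": 0},
  {"fingers": 50, "x": 25, "y": -8, "z": -45, "twist": 0},
  {"fingers": 50, "x": 38, "y": -14, "z": -34, "twist": 0},
  {"fingers": 50, "x": 42, "y": -15, "z": -2, "twist": 0},
  {"fingers": 50, "x": 42, "y": -14, "z": 0, "twist": 0},
  {"fingers": 50, "x": 40, "y": -14, "z": 0, "twist": 0},
  {"fingers": 50, "x": 33.7, "y": -11.3, "z": 0, "twist": 0},
  {"fingers": 50, "x": 0, "y": 0, "z": 0, "twist": 0},
  {"fingers": 50, "x": 0, "y": 0, "z": 0, "twist": 0},
])

```text
time: 13.18
tool_pos: [0.5039, 0.2423, 0.1474]
orientation: [-3.14, 0.001, 1.487]
wrist_force: [0.1, -0.2, -0.8]
grip_width: 0.285
finger_force: 24.1
```

```bash
cat >> h.py <<'E'
def disp(s=None,c=(.5232,.2418),a=-.084):
    s=s or env.sense();d=s["tool_pos"][:2]-np.array(c)
    x=d@[np.cos(a),np.sin(a)];y=d@[-np.sin(a),np.cos(a)]
    print("disp mm x %.1f y %.1f capbottom-L %.1f yawerr %.3f"%(x*1e3,y*1e3,(s["tool_pos"][2]+.0277-.1462)*1e3,s["orientation"][2]-a-np.pi/2),"F",s["wrist_force"].round(1),"rpy",s["orientation"].round(4),"g",s["grip_width"].round(3),s["finger_force"].round(1))
E
python3 - <<'E'
from h import *
s=env.sense();disp(s)
for n in("scene","side","wrist"):np.save(f"p1_{n}.npy",env.grab_frame(n))
for n in("scene","side","wrist"):
  for d in env.silhouettes("cap_a",n):print(n,round(d["score"],2),np.array(d["rect"]).round(1))
M=R.from_euler("xyz",s["orientation"]).as_matrix()
p=s["tool_pos"]+M@np.array([0,0,-.0277-.007])
for n in("scene","side","wrist"):print(n,"expect cap centre",proj(cam(n,s),p).round(1))
E
```

```text
Traceback (most recent call last):
  File "h.py", line 43, in disp
    print("disp mm x %.1f y %.1f capbottom-L %.1f yawerr %.3f"%(x*1e3,y*1e3,(s["tool_pos"][2]+.0277-.1462)*1e3,s["orientation"][2]-a-np.pi/2),"F",s["wrist_force"].round(1),"rpy",s["orientation"].round(4),"g",s["grip_width"].round(3),s["finger_force"].round(1))
                                                                                                                                                                                                                ^^^^^^^^^^^^^^^^^^^^^
AttributeError: 'float' object has no attribute 'round'
```

```bash
sed -i 's/s\["grip_width"\].round(3),s\["finger_force"\].round(1)/round(s["grip_width"],3),round(s["finger_force"],1)/' h.py
python3 - <<'E'
from h import *
s=env.sense();disp(s)
for n in("scene","side","wrist"):np.save(f"p1_{n}.npy",env.grab_frame(n))
for n in("scene","side","wrist"):
  for d in env.silhouettes("cap_a",n):print(n,round(d["score"],2),np.array(d["rect"]).round(1))
M=R.from_euler("xyz",s["orientation"]).as_matrix()
p=s["tool_pos"]+M@np.array([0,0,-.0277-.007])
for n in("scene","side","wrist"):print(n,"expect cap centre",proj(cam(n,s),p).round(1))
E
```

```text
disp mm x -19.3 y -1.1 capbottom-L 28.9 yawerr -0.000 F [ 0.1 -0.2 -0.8] rpy [-3.1404e+00  1.4000e-03  1.4867e+00] g 0.285 24.1
scene 0.79 [216.4 243.1 243.2 263.5]
scene 0.76 [343.9 197.3 365.4 217.1]
side 0.67 [193.  261.5 229.5 282.4]
side 0.57 [237.7 208.4 259.9 227.5]
wrist 0.67 [233.6 201.5 331.6 291. ]
scene expect cap centre [354.7 205. ]
side expect cap centre [212.  265.9]
wrist expect cap centre [283.6 249.4]
```

The views confirm the cap is centred under the tool (wrist col 282.6 against 283.6 expected). I trim y and lower until the follower is felt.

Request:
apply_moves([
  {"fingers": 50, "x": 0.7, "y": 0, "z": 12, "twist": 0},
  {"fingers": 50, "x": 0, "y": 0, "z": 10, "twist": 0},
  {"fingers": 50, "x": 0, "y": 0, "z": 4, "twist": 0},
  {"fingers": 50, "x": 0, "y": 0, "z": 0, "twist": 0},
  {"fingers": 50, "x": 0, "y": 0, "z": 1, "twist": 0},
  {"fingers": 50, "x": 0, "y": 0, "z": 1, "twist": 0},
  {"fingers": 50, "x": 0, "y": 0, "z": 0, "twist": 0},
])

```text
time: 14.35
tool_pos: [0.5041, 0.2442, 0.1203]
orientation: [3.141, 0.0, 1.487]
wrist_force: [0.3, -0.4, -0.7]
grip_width: 0.285
finger_force: 24.1
```

Request:
apply_moves([
  {"fingers": 50, "x": -1, "y": 0, "z": 1, "twist": 0},
  {"fingers": 50, "x": 0, "y": 0, "z": 1, "twist": 0},
  {"fingers": 50, "x": 0, "y": 0, "z": 1, "twist": 0},
  {"fingers": 50, "x": 0, "y": 0, "z": 0, "twist": 0},
])

```text
time: 14.85
tool_pos: [0.5041, 0.2434, 0.1175]
orientation: [3.141, -0.0, 1.487]
wrist_force: [-1.8, -0.6, 5.1]
grip_width: 0.282
finger_force: 24.4
```

Run:
```python
from h import *
disp()
```

```text
disp mm x -19.2 y -0.1 capbottom-L -1.0 yawerr 0.001 F [-1.8 -0.6  5.1] rpy [ 3.1412e+00 -2.0000e-04  1.4875e+00] g 0.282 24.4
```

Follower contact at TCP z of about 0.118, so the lip underside is about 0.147. I press down about 13 mm, which puts the rim roughly 1.7 mm below the lips.

Request:
apply_moves([
  {"fingers": 50, "x": 0, "y": 0, "z": 3, "twist": 0},
  {"fingers": 50, "x": 0, "y": 0, "z": 3, "twist": 0},
  {"fingers": 50, "x": 0, "y": 0, "z": 3, "twist": 0},
  {"fingers": 50, "x": 0, "y": 0, "z": 2.5, "twist": 0},
  {"fingers": 50, "x": 0, "y": 0, "z": 1.7, "twist": 0},
  {"fingers": 50, "x": 0, "y": 0, "z": 0, "twist": 0},
])

```text
time: 15.6
tool_pos: [0.5042, 0.2434, 0.1043]
orientation: [3.141, -0.0, 1.487]
wrist_force: [-1.2, 0.2, 6.1]
grip_width: 0.283
finger_force: 24.5
```

Run:
```python
from h import *
disp()
```

```text
disp mm x -19.1 y -0.0 capbottom-L -14.2 yawerr 0.001 F [-1.2  0.2  6.1] rpy [ 3.1412e+00 -2.0000e-04  1.4874e+00] g 0.283 24.5
```

Force 6.1 N, as expected from the spring. Sliding back gently.

Request:
apply_moves([
  {"fingers": 50, "x": 0, "y": 2, "z": 0, "twist": 0},
  {"fingers": 50, "x": 0, "y": 3, "z": 0, "twist": 0},
  {"fingers": 50, "x": 0, "y": 3, "z": 0, "twist": 0},
  {"fingers": 50, "x": 0, "y": 2, "z": 0, "twist": 0},
  {"fingers": 50, "x": 0, "y": 0, "z": 0, "twist": 0},
])

```text
time: 16.23
tool_pos: [0.5137, 0.243, 0.1043]
orientation: [-3.141, -0.001, 1.488]
wrist_force: [-2.5, 0.8, 5.6]
grip_width: 0.283
finger_force: 24.5
```

Run:
```python
from h import *
disp()
```

```text
disp mm x -9.6 y 0.4 capbottom-L -14.2 yawerr 0.001 F [-2.5  0.8  5.6] rpy [-3.1413e+00 -6.0000e-04  1.4877e+00] g 0.283 24.5
```

Request:
apply_moves([
  {"fingers": 50, "x": -0.4, "y": 2, "z": 0, "twist": 0},
  {"fingers": 50, "x": 0, "y": 2, "z": 0, "twist": 0},
  {"fingers": 50, "x": 0, "y": 2, "z": 0, "twist": 0},
  {"fingers": 50, "x": 0, "y": 1, "z": 0, "twist": 0},
  {"fingers": 50, "x": 0, "y": 0, "z": 0, "twist": 0},
])

```text
time: 16.85
tool_pos: [0.5204, 0.242, 0.1043]
orientation: [-3.141, -0.0, 1.488]
wrist_force: [-2.4, 0.1, 6.5]
grip_width: 0.28
finger_force: 24.5
```

Run:
```python
from h import *
disp()
```

```text
disp mm x -2.8 y -0.0 capbottom-L -14.2 yawerr 0.001 F [-2.4  0.1  6.5] rpy [-3.1409e+00 -5.0000e-04  1.4878e+00] g 0.28 24.5
```

Request:
apply_moves([
  {"fingers": 50, "x": 0, "y": 1, "z": 0, "twist": 0},
  {"fingers": 50, "x": 0, "y": 1, "z": 0, "twist": 0},
  {"fingers": 50, "x": 0, "y": 0.7, "z": 0, "twist": 0},
  {"fingers": 50, "x": 0, "y": 0, "z": 0, "twist": 0},
])

```text
time: 17.35
tool_pos: [0.523, 0.2418, 0.1043]
orientation: [-3.141, -0.0, 1.488]
wrist_force: [-3.5, 0.4, 5.8]
grip_width: 0.283
finger_force: 24.5
```

Request:
apply_moves([
  {"fingers": 50, "x": 0, "y": 0.5, "z": 0, "twist": 0},
  {"fingers": 50, "x": 0, "y": 0.5, "z": 0, "twist": 0},
  {"fingers": 50, "x": 0, "y": 0, "z": 0, "twist": 0},
])

```text
time: 17.73
tool_pos: [0.524, 0.2417, 0.1043]
orientation: [-3.141, -0.0, 1.488]
wrist_force: [-2.6, -0.1, 5.6]
grip_width: 0.283
finger_force: 24.5
```

Request:
apply_moves([
  {"fingers": 50, "x": 0, "y": 0.5, "z": 0, "twist": 0},
  {"fingers": 50, "x": 0, "y": 0.5, "z": 0, "twist": 0},
  {"fingers": 50, "x": 0, "y": 0, "z": 0, "twist": 0},
])

```text
time: 18.1
tool_pos: [0.5242, 0.2417, 0.1042]
orientation: [-3.14, 0.0, 1.488]
wrist_force: [-5.0, -0.4, 8.0]
grip_width: 0.287
finger_force: 24.5
```

Back plate felt at 0.5242, which matches the estimate. I ease up to the lips, close the fingers and withdraw.

Request:
apply_moves([
  {"fingers": 50, "x": 0, "y": -0.5, "z": -1, "twist": 0},
  {"fingers": 28, "x": 0, "y": 0, "z": -0.7, "twist": 0},
  {"fingers": 20, "x": 0, "y": 0, "z": 0, "twist": 0},
  {"fingers": 10, "x": 0, "y": 0, "z": 0, "twist": 0},
  {"fingers": 8, "x": 0, "y": 0, "z": 0, "twist": 0},
  {"fingers": 0, "x": 0, "y": 0, "z": -4, "twist": 0},
  {"fingers": 0, "x": 0, "y": 0, "z": -20, "twist": 0},
  {"fingers": 0, "x": 0, "y": 0, "z": -30, "twist": 0},
  {"fingers": 0, "x": 0, "y": 0, "z": 0, "twist": 0},
])

```text
time: 19.23
tool_pos: [0.5268, 0.242, 0.1628]
orientation: [3.137, -0.002, 1.487]
wrist_force: [-0.1, 0.4, -0.7]
grip_width: 0.007
finger_force: 0.0
```

Run:
```python
from h import *
disp();s=env.sense()
env.grab_frame("wrist");capfind("cap_a",cam("wrist",s),z=.1472);env.grab_frame("scene");capfind("cap_a",cam("scene"),"scene",z=.1472)
plan((.6745,.0095,.1),1.487,6)
```

```text
disp mm x 3.5 y 0.5 capbottom-L 44.3 yawerr 0.000 F [-0.1  0.4 -0.7] rpy [ 3.1368e+00 -2.4000e-03  1.4872e+00] g 0.007 0.0
cap_a 0.62 [242. 190. 319. 252.] circle mm 523.4 242.4 30.4 mean [0.5236367  0.24799524]
cap_a 0.5 [416. 332. 428. 362.] circle mm 633.7 124.0 13.3 mean [0.63463714 0.12403535]
cap_a 0.86 [215. 243. 242. 262.] circle mm 739.0 71.5 28.8 mean [0.73970425 0.07168104]
cap_a 0.71 [335. 208. 364. 232.] circle mm 522.1 240.1 31.7 mean [0.52070337 0.24145012]
[0.67445256 0.00947168 0.09997926] 1.487202822086989
{'x': np.float64(-36.3), 'y': np.float64(28.1), 'z': np.float64(9.8), 'twist': 0.0}
{'x': np.float64(-36.3), 'y': np.float64(28.1), 'z': np.float64(9.9), 'twist': 0.0}
{'x': np.float64(-36.3), 'y': np.float64(28.1), 'z': np.float64(9.8), 'twist': 0.0}
{'x': np.float64(-36.3), 'y': np.float64(28.1), 'z': np.float64(9.9), 'twist': 0.0}
{'x': np.float64(-36.2), 'y': np.float64(28.1), 'z': np.float64(9.8), 'twist': 0.0}
{'x': np.float64(-36.3), 'y': np.float64(28.1), 'z': np.float64(9.9), 'twist': 0.0}
```

The first cap is home: the wrist view measures it at (523.4, 242.4) mm with its circle at rim height. Now the second cap.

Request:
apply_moves([
  {"fingers": 0, "x": -30, "y": 24, "z": 0, "twist": 0},
  {"fingers": 0, "x": -42, "y": 32, "z": 0, "twist": 0},
  {"fingers": 0, "x": -44, "y": 33, "z": 20, "twist": 0},
  {"fingers": 0, "x": -42, "y": 32, "z": 40, "twist": 0},
  {"fingers": 0, "x": -36, "y": 28, "z": 45, "twist": 0},
  {"fingers": 0, "x": -23.5, "y": 19.5, "z": 40, "twist": 0},
  {"fingers": 0, "x": 0, "y": 0, "z": 0, "twist": 0},
  {"fingers": 0, "x": 0, "y": 0, "z": 0, "twist": 0},
])

```text
time: 20.42
tool_pos: [0.6723, 0.0156, 0.0185]
orientation: [-3.141, -0.002, 1.489]
wrist_force: [0.9, -0.3, 0.8]
grip_width: 0.003
finger_force: 0.0
```

Run:
```python
from h import *
s=env.sense();env.grab_frame("wrist");capfind("cap_a",cam("wrist",s));print(s["tool_pos"],s["orientation"])
plan((.6745,.0105,-.020),1.487,3)
```

```text
cap_a 0.66 [251. 195. 329. 264.] circle mm 676.7 10.2 30.9 mean [0.6763412  0.01428817]
[0.6723184  0.01563068 0.01849621] [-3.14120071e+00 -1.54492315e-03  1.48879135e+00]
[ 0.67450949  0.01050703 -0.01998205] 1.4847441856730748
{'x': np.float64(-1.8), 'y': np.float64(0.6), 'z': np.float64(13.3), 'twist': 0.1}
{'x': np.float64(-1.9), 'y': np.float64(0.6), 'z': np.float64(13.4), 'twist': 0.1}
{'x': np.float64(-1.8), 'y': np.float64(0.6), 'z': np.float64(13.3), 'twist': 0.1}
```

Request:
apply_moves([
  {"fingers": 0, "x": -2.5, "y": 2, "z": 14, "twist": 0.1},
  {"fingers": 0, "x": -2.4, "y": 1.8, "z": 14, "twist": 0},
  {"fingers": 0, "x": 0, "y": 0, "z": 10, "twist": 0},
  {"fingers": 0, "x": 0, "y": 0, "z": 5, "twist": 0},
  {"fingers": 0, "x": 0, "y": 0, "z": 2, "twist": 0},
  {"fingers": 0, "x": 0, "y": 0, "z": 0, "twist": 0},
])

```text
time: 21.28
tool_pos: [0.6761, 0.0087, -0.0268]
orientation: [3.142, -0.0, 1.486]
wrist_force: [-0.4, -0.5, 0.3]
grip_width: 0.002
finger_force: 0.0
```

Request:
apply_moves([
  {"fingers": 12, "x": 1.4, "y": 0, "z": 0, "twist": 0},
  {"fingers": 20, "x": 0, "y": 0, "z": 0, "twist": 0},
  {"fingers": 26, "x": 0, "y": 0, "z": 0, "twist": 0},
  {"fingers": 34, "x": 0, "y": 0, "z": 0, "twist": 0},
  {"fingers": 40, "x": 0, "y": 0, "z": 0, "twist": 0},
  {"fingers": 40, "x": 0, "y": 0, "z": 1, "twist": 0},
  {"fingers": 40, "x": 0, "y": 0, "z": 0, "twist": 0},
], force=15)

```text
time: 22.15
tool_pos: [0.6764, 0.0099, -0.0268]
orientation: [3.141, 0.0, 1.486]
wrist_force: [-2.7, -0.1, 7.4]
grip_width: 0.273
finger_force: 14.4
```

Request:
apply_moves([
  {"fingers": 40, "x": 0, "y": 0, "z": 0.7, "twist": 0},
  {"fingers": 50, "x": 0, "y": 0, "z": 0, "twist": 0},
  {"fingers": 50, "x": 0, "y": 0, "z": -5, "twist": 0},
  {"fingers": 50, "x": 0, "y": 0, "z": -15, "twist": 0},
  {"fingers": 50, "x": 0, "y": 0, "z": -40, "twist": 0},
  {"fingers": 50, "x": 0, "y": 0, "z": 0, "twist": 0},
  {"fingers": 50, "x": 0, "y": 0, "z": 0, "twist": 0},
], force=25)

```text
time: 23.02
tool_pos: [0.6759, 0.0096, 0.0315]
orientation: [-3.142, 0.0, 1.485]
wrist_force: [-1.3, 0.5, -1.3]
grip_width: 0.279
finger_force: 24.8
```

Run:
```python
from h import *
s=env.sense();env.grab_frame("wrist");disp(s)
for d in env.silhouettes("cap_a","wrist"):print(round(d["score"],2),np.array(d["rect"]).round(1))
c=np.array([.5232,.2418]);a=-.084;u=np.array([np.cos(a),np.sin(a)]);t=c-.019*u
plan((*t,.1472-.0277+.030),a+np.pi/2,8)
```

```text
disp mm x 171.7 y -218.6 capbottom-L -87.0 yawerr -0.001 F [-1.3  0.5 -1.3] rpy [-3.1415e+00  4.0000e-04  1.4854e+00] g 0.279 24.8
0.66 [232.7 201.1 332.7 293.4]
[0.5042427  0.24339479 0.14948167] 1.4855086400249018
{'x': np.float64(27.3), 'y': np.float64(-23.8), 'z': np.float64(-14.9), 'twist': -0.0}
{'x': np.float64(27.3), 'y': np.float64(-23.8), 'z': np.float64(-14.9), 'twist': -0.0}
{'x': np.float64(27.3), 'y': np.float64(-23.8), 'z': np.float64(-14.9), 'twist': -0.0}
{'x': np.float64(27.3), 'y': np.float64(-23.8), 'z': np.float64(-14.9), 'twist': -0.0}
{'x': np.float64(27.3), 'y': np.float64(-23.8), 'z': np.float64(-14.9), 'twist': -0.0}
{'x': np.float64(27.3), 'y': np.float64(-23.8), 'z': np.float64(-14.9), 'twist': -0.0}
{'x': np.float64(27.3), 'y': np.float64(-23.7), 'z': np.float64(-14.9), 'twist': -0.0}
{'x': np.float64(27.3), 'y': np.float64(-23.8), 'z': np.float64(-14.8), 'twist': -0.0}
```

Request:
apply_moves([
  {"fingers": 50, "x": 5, "y": -15, "z": -45, "twist": 0},
  {"fingers": 50, "x": 15, "y": -28, "z": -45, "twist": 0},
  {"fingers": 50, "x": 25, "y": -35, "z": -38, "twist": 0},
  {"fingers": 50, "x": 35, "y": -35, "z": 0, "twist": 0},
  {"fingers": 50, "x": 38, "y": -30, "z": 0, "twist": 0},
  {"fingers": 50, "x": 38, "y": -22, "z": 0, "twist": 0},
  {"fingers": 50, "x": 34, "y": -16, "z": 0, "twist": 0},
  {"fingers": 50, "x": 28, "y": -9, "z": 8, "twist": 0},
  {"fingers": 50, "x": 0, "y": 0, "z": 0, "twist": 0},
  {"fingers": 50, "x": 0, "y": 0, "z": 0, "twist": 0},
])

```text
time: 24.38
tool_pos: [0.5055, 0.2421, 0.1508]
orientation: [-3.141, 0.001, 1.485]
wrist_force: [0.3, -0.7, 0.7]
grip_width: 0.284
finger_force: 24.8
```

Run:
```python
from h import *
disp()
```

```text
disp mm x -17.7 y -1.2 capbottom-L 32.3 yawerr -0.002 F [ 0.3 -0.7  0.7] rpy [-3.1406e+00  1.2000e-03  1.4848e+00] g 0.284 24.8
```

Request:
apply_moves([
  {"fingers": 50, "x": 0.5, "y": -1.5, "z": 12, "twist": 0},
  {"fingers": 50, "x": 0, "y": 0, "z": 10, "twist": 0},
  {"fingers": 50, "x": 0, "y": 0, "z": 5, "twist": 0},
  {"fingers": 50, "x": 0, "y": 0, "z": 0, "twist": 0},
  {"fingers": 50, "x": 0, "y": 0, "z": 0, "twist": 0},
])

```text
time: 25.0
tool_pos: [0.5041, 0.244, 0.1246]
orientation: [3.141, -0.0, 1.486]
wrist_force: [0.3, -0.8, 0.0]
grip_width: 0.28
finger_force: 24.8
```

Run:
```python
from h import *
disp()
```

```text
disp mm x -19.2 y 0.6 capbottom-L 6.1 yawerr -0.001 F [ 0.3 -0.8  0. ] rpy [ 3.1413e+00 -2.0000e-04  1.4856e+00] g 0.28 24.8
```

Request:
apply_moves([
  {"fingers": 50, "x": -0.7, "y": 0, "z": 2, "twist": 0},
  {"fingers": 50, "x": 0, "y": 0, "z": 1, "twist": 0},
  {"fingers": 50, "x": 0, "y": 0, "z": 1, "twist": 0},
  {"fingers": 50, "x": 0, "y": 0, "z": 0.7, "twist": 0},
  {"fingers": 50, "x": 0, "y": 0, "z": 0, "twist": 0},
])

```text
time: 25.62
tool_pos: [0.5039, 0.2432, 0.1205]
orientation: [3.141, 0.0, 1.486]
wrist_force: [-1.9, -1.8, 5.6]
grip_width: 0.282
finger_force: 25.1
```

Contact with the first cap's rim at 0.1205. I press 15.3 mm, in easy steps.

Request:
apply_moves([
  {"fingers": 50, "x": 0, "y": 0, "z": 2, "twist": 0},
  {"fingers": 50, "x": 0, "y": 0, "z": 3, "twist": 0},
  {"fingers": 50, "x": 0, "y": 0, "z": 3, "twist": 0},
  {"fingers": 50, "x": 0, "y": 0, "z": 3, "twist": 0},
  {"fingers": 50, "x": 0, "y": 0, "z": 2.5, "twist": 0},
  {"fingers": 50, "x": 0, "y": 0, "z": 1.8, "twist": 0},
  {"fingers": 50, "x": 0, "y": 0, "z": 0, "twist": 0},
])

```text
time: 26.5
tool_pos: [0.504, 0.2432, 0.1054]
orientation: [3.141, 0.0, 1.486]
wrist_force: [-2.2, -2.8, 7.5]
grip_width: 0.279
finger_force: 25.2
```

Run:
```python
from h import *
disp()
```

```text
disp mm x -19.3 y -0.2 capbottom-L -13.1 yawerr -0.001 F [-2.2 -2.8  7.5] rpy [3.1410e+00 5.0000e-04 1.4856e+00] g 0.279 25.2
```

Request:
apply_moves([
  {"fingers": 50, "x": 0, "y": 0, "z": 0.7, "twist": 0},
  {"fingers": 50, "x": 0, "y": 2, "z": 0, "twist": 0},
  {"fingers": 50, "x": 0, "y": 3, "z": 0, "twist": 0},
  {"fingers": 50, "x": 0, "y": 3, "z": 0, "twist": 0},
  {"fingers": 50, "x": 0, "y": 2, "z": 0, "twist": 0},
  {"fingers": 50, "x": 0, "y": 0, "z": 0, "twist": 0},
])

```text
time: 27.25
tool_pos: [0.5136, 0.2435, 0.1049]
orientation: [3.141, -0.001, 1.486]
wrist_force: [-2.7, 0.0, 7.8]
grip_width: 0.276
finger_force: 25.2
```

Run:
```python
from h import *
disp()
```

```text
disp mm x -9.7 y 0.9 capbottom-L -13.6 yawerr -0.001 F [-2.7  0.   7.8] rpy [ 3.1413e+00 -1.0000e-03  1.4862e+00] g 0.276 25.2
```

Request:
apply_moves([
  {"fingers": 50, "x": -0.8, "y": 2, "z": 0, "twist": 0},
  {"fingers": 50, "x": 0, "y": 2, "z": 0, "twist": 0},
  {"fingers": 50, "x": 0, "y": 2, "z": 0, "twist": 0},
  {"fingers": 50, "x": 0, "y": 1, "z": 0, "twist": 0},
  {"fingers": 50, "x": 0, "y": 0, "z": 0, "twist": 0},
])

```text
time: 27.88
tool_pos: [0.5203, 0.2423, 0.1049]
orientation: [3.142, -0.001, 1.486]
wrist_force: [-3.8, 0.8, 8.1]
grip_width: 0.282
finger_force: 25.2
```

Run:
```python
from h import *
disp()
```

```text
disp mm x -2.9 y 0.2 capbottom-L -13.6 yawerr -0.000 F [-3.8  0.8  8.1] rpy [ 3.1415e+00 -1.1000e-03  1.4864e+00] g 0.282 25.2
```

Request:
apply_moves([
  {"fingers": 50, "x": 0, "y": 1, "z": 0, "twist": 0},
  {"fingers": 50, "x": 0, "y": 1, "z": 0, "twist": 0},
  {"fingers": 50, "x": 0, "y": 1, "z": 0, "twist": 0},
  {"fingers": 50, "x": 0, "y": 0.5, "z": 0, "twist": 0},
  {"fingers": 50, "x": 0, "y": 0, "z": 0, "twist": 0},
])

```text
time: 28.5
tool_pos: [0.5237, 0.242, 0.1049]
orientation: [-3.142, -0.001, 1.486]
wrist_force: [-3.2, -0.8, 8.5]
grip_width: 0.281
finger_force: 25.2
```

Request:
apply_moves([
  {"fingers": 50, "x": 0, "y": 0.5, "z": 0, "twist": 0},
  {"fingers": 50, "x": 0, "y": 0.4, "z": 0, "twist": 0},
  {"fingers": 50, "x": 0, "y": 0, "z": 0, "twist": 0},
])

```text
time: 28.88
tool_pos: [0.5242, 0.2419, 0.1049]
orientation: [-3.141, -0.001, 1.487]
wrist_force: [-5.1, -0.1, 9.0]
grip_width: 0.28
finger_force: 25.3
```

Second cap felt at the back plate, the same x as the first. Ease up, release and withdraw.

Request:
apply_moves([
  {"fingers": 50, "x": 0, "y": -0.4, "z": -0.8, "twist": 0},
  {"fingers": 28, "x": 0, "y": 0, "z": -0.6, "twist": 0},
  {"fingers": 20, "x": 0, "y": 0, "z": 0, "twist": 0},
  {"fingers": 10, "x": 0, "y": 0, "z": 0, "twist": 0},
  {"fingers": 8, "x": 0, "y": 0, "z": 0, "twist": 0},
  {"fingers": 0, "x": 0, "y": 0, "z": -4, "twist": 0},
  {"fingers": 0, "x": 0, "y": 0, "z": -20, "twist": 0},
  {"fingers": 0, "x": 0, "y": 0, "z": -40, "twist": 0},
  {"fingers": 0, "x": -40, "y": 0, "z": -40, "twist": 0},
  {"fingers": 0, "x": -40, "y": 0, "z": -20, "twist": 0},
  {"fingers": 0, "x": 0, "y": 0, "z": 0, "twist": 0},
])

```text
time: 30.25
tool_pos: [0.5197, 0.1579, 0.2319]
orientation: [3.137, 0.001, 1.48]
wrist_force: [0.5, 0.4, 0.4]
grip_width: 0.004
finger_force: 0.0
```

Run:
```python
from h import *
s=env.sense();a=env.grab_frame("wrist");b=env.grab_frame("side")
print(s["tool_pos"])
capfind("cap_a",cam("wrist",s),z=.1472);capfind("cap_a",cam("side"),"side",z=.1472)
u,v=proj(cam("wrist",s),[.523,.242,.147]).astype(int);print(u,v)
A=cv2.resize(a[max(v-60,0):max(v-60,0)+120,u-60:u+60,::-1],(390,390),interpolation=cv2.INTER_CUBIC)
B=cv2.resize(b[240:345,165:270,::-1],(390,390),interpolation=cv2.INTER_CUBIC)
cv2.imwrite("pics/end.png",np.hstack([A,B]))
```

```text
[0.51966542 0.15785998 0.23188802]
cap_a 0.92 [248.  85. 311. 151.] circle mm 523.4 241.1 29.9 mean [0.52312152 0.24052901]
cap_a 0.94 [193. 256. 225. 290.] circle mm 519.1 241.9 34.6 mean [0.52021435 0.24315959]
cap_a 0.65 [192. 284. 225. 295.] circle mm 500.4 255.3 27.4 mean [0.49787811 0.25559866]
278 117
```

View pics/end.png

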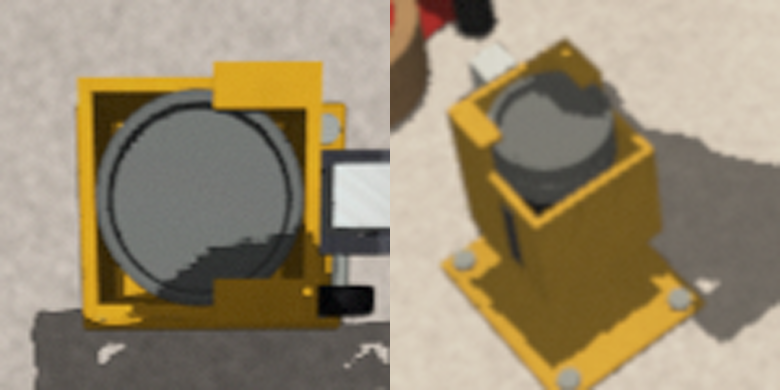

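The picture shows the top cap flat under both lips, centred in the well at (200,197), with the second rim directly below it in the side view. Handing in.

```bash
python3 -c "
from cell import env
print(env.finish_job())"
```

```text
the job is handed in; nothing more can be done
None
```

I loaded both small caps into the yellow dispenser, one on the other under the lips and home against the back plate. I handed the job in at about 30 s of the 72 s allowed; the hand-in returned no verdict, but the last pictures show both caps seated and level.

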